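# Fetch the red stamp from its sliding-lid box

## Task

Get the red-handled office stamp out of its wooden box: lift the pull end of the lid over the stop lip, slide the lid out of its grooves without forcing it, and lay it down flat on the bare desk with its pull upwards. Then take out the red stamp and stand it upright, rubber face down, on the empty end of the grey stamp tray beside the ink pad. Set lid and stamp down rather than dropping them, leave the blue stamp standing in the box and everything else where it is.

Things in the scene. Friction and masses are not known exactly. Their poses are not given: they have to be found in the camera images.
- stamp_box: Dark wooden box, lip and strips pale, fixed to the desk, 181 (x) x 150 (y) x 92.5 mm high. Origin: centre of its underside; z up; -x is the lip end, +x the rear. Inside 163 x 125 mm, floor 6 mm above the desk; a 34 mm high divider at x = 0 parts two compartments, a stamp in each. The lid lies on side ledges 80 mm above the desk, between side walls 139 mm apart that stand to the full height.
- box_lip (a point): Middle of the top of the box's stop lip, 85 mm above the desk; axes as the box. The lip is the 9 mm thick front wall (x = -81.5 to -90.5 mm), 5 mm higher than the ledges and level with the closed lid's top, so it stops the lid. To clear it, tilt the lid's pull end up 6 to 7 mm (0.04 rad about its rear edge), then draw the lid to the box's -x.
- box_strips (a point): Midway between the front ends of two lighter strips that roof the side ledges into grooves, at their underside (88.5 mm above the desk). They cover only the rear, x = +11.5 to +90.5 mm, leaving 3.5 mm over the 5 mm lid: they stop a level lift before the lip is cleared. After 75 mm of travel the lid is clear of them and can be lifted away; its tilt may grow to 0.1 rad as it comes out.
- lid: Loose mid-brown wooden lid, 160 (x) x 136 (y) x 5 mm, about 85 g, closed at the start. Origin: centre of its underside; x, y, z along the box's own axes when closed, z up. Near its -x end a dark wooden pull stands on top, 16 (x) x 40 (y) x 26 mm high, its centre at x = -56 mm, its top 31 mm above the lid's underside.
- lid_pull (a point): grip point within the lid's pull: on its middle, 20 mm above the lid's underside (15 mm above the lid's top face); axes as the lid
- lid_rear (a point): middle of the lower edge of the lid's rear (+x) end
- red_stamp: Loose stamp with a red handle, 80 g, standing in one compartment of the box (either one). 71 mm high: black base 42 (x) x 60 (y) x 20 mm, with rubber face below, and an upright round handle 26 mm in diameter from 40 to 64 mm above the rubber face. Origin: centre of the rubber face; z up the handle.
- red_stamp_grip (a point): grip point on the axis of the red stamp's handle, 58 mm above its rubber face
- blue_stamp: The same stamp with a blue handle, in the other compartment of the box; it stays there. Origin: centre of the rubber face, z up the handle.
- stamp_tray: Shallow grey plastic tray fixed to the desk, 200 (x) x 110 (y) mm, rim 10 mm high and 4 mm thick, floor 4 mm thick. Origin: centre of its underside. Its +x half holds an ink pad in a steel tin (86 x 90 mm, top 16 mm above the desk, from x = +7 to +93 mm); the -x half is empty, 103 x 102 mm of free floor from the rim to the pad. The desk between tray and box is bare.
- tray_place (a point): middle of the tray's empty end, on its floor, 4 mm above the desk; axes as the tray
- stapler: blue and black stapler, 125 x 34 x 42 mm, leave it; origin under its centre
- phone: dark phone lying flat, 150 x 72 x 8 mm, leave it; origin under its centre
- succulent: small succulent in a concrete pot, 66 mm across, about 70 mm high, leave it; origin under its centre
- canister: mint-green round canister with lid, 104 mm across, 118 mm high, leave it; origin under its centre
- bottle: pink water bottle, 68 mm across, 220 mm high, leave it; origin under its centre
- mouse: white computer mouse, 105 x 60 x 28 mm, leave it; origin under its centre
There are look-alikes about, which are no part of the job. There is more than one size of the lid; the job needs the smaller.

How it is judged:
By the outcome, as a careful person would: the job done as asked, in the order asked, and still so for the second after the job is handed in, with the robot touching nothing.
It also fails if it takes over 53 s, if anything falls off the work surface, if the arm or the gripper's body presses on something with over 40 N, if the wrist force passes 120 N, or if a joint passes its speed limit or range.

## Robot

A 6-joint arm with a two-finger parallel gripper is mounted at the origin on the work surface. World frame = base frame: x ahead of the robot, y to its left, z up, the work surface at z = 0. Lengths are in m, angles in rad, forces in N, time in s.
With the tool pointing down it reaches from about 0.35 to 0.775 m from the base axis. Payload 5.5 kg.
Tool frame: the origin (TCP) lies between the finger pads; the fingertips stand 19 mm ahead of it and the grasp point (between the pads) is the TCP (env.tcp_to_tips is the distance from the TCP to the fingertips, in m); z points along the fingers, y is the direction in which the jaws open and shut (so a half turn about z gives the same grasp; the last joint's range is limited). The gripper opens to 85 mm and grips with 20 to 120 N. Pads are 22 mm wide; open, the fingers measure 114 mm over their backs; the gripper's body (76 mm by 85 mm) begins 54 mm behind the grasp point. The pads swing forward as they close: fully open they stand 13 mm farther back than shut.
Start: joints at [1.132, 0.313, 0.046, 1.304, 0, 1.431], TCP at [0.169, 0.55, 0.25] pointing down, gripper open.
Joint ranges: [-2.76, 2.76], [-0.86, 1.69], [-1.03, 1.26], [-2.2, 2.34], [-1.47, 1.5], [-3.14, 3.14]. Speed limits (rad/s): [2.57, 2.57, 3.14, 3.14, 3.14, 3.14].

## Interface

Orientations are given as a unit quaternion [w, x, y, z].
In Python, from workcell import env, eyes, job gives the robot as it stands. The module is installed in compiled form; this text tells all that it offers.
- The arm moves only by the tool move_arm, never from a script. Its argument "commands" is a list of rows, each a list of 3 entries, a list of its own where there are three numbers: the shift along the world's x, y, z as a fraction of full scale, then the turn, a rotation vector about the world's x, y, z as a fraction of full scale, then the gripper command: -1 is shut, 1 is fully open, values between are in proportion. In form: [[[x, y, z], [wx, wy, wz], gripper], ...]. A call has 1 to 5 rows; each row shifts and turns the commanded pose from where the row before left it; what a row does not reach is not made up. Full scale, the value 1, is 0.04 m for a shift and 8 degrees for a turn. A row lasts 1/10 s, in which the tool goes at most 50 mm and 8.59 degrees, less where a joint would pass 70% of its speed; a pose out of reach is approached as far as the arm can. A call with a number of a shift or a turn outside -1 to 1 is refused whole. A call with a gripper value outside its range is refused whole. The fingers move at their own pace and stop on an object; "newtons" is the grip in N (left out, the last holds). Time passes only in rows, so rows that do not move let the fingers close. It gives the time, the measured TCP pose, the force and the opening at its end, in the units of the state.
- env.get_state(): the state, without advancing time (a new reading comes with each control period).
- eyes.read_camera(name): name is "side" or "top" or "wrist"; returns a dict with "frame" (480x640x3 uint8, red, green, blue), "mtx" (3x3 intrinsics, pixels), "camera_from_world" (4x4, takes a point from world to camera coordinates); the wrist camera has in their place "mount" (4x4, takes a point from camera to tool coordinates, whose origin is the TCP and whose axes are the flange's). Camera axes: x right, y down, z forward; pixel columns grow to the right and rows downward; lengths in m; the calibration is good to about 2 mm. A picture is of the moment at which its call begins: read the wrist's pose just before it. There is no depth.
- job.hand_in(): hands the job in, once; it reports no verdict.
The state is a dict: "clock": time; "joint_pos": joint angles; "qvel": joint speeds; "tau": joint torques, N m; "tcp_pos": TCP position; "orientation": TCP orientation; "wrist_force": force on the tool from outside, world axes, zero at the start; "ft_torque": the same for the moment, N m; "finger_gap": finger opening in m.
Only numpy, scipy, OpenCV 4.12 (cv2) and the standard library are available. Lean on these libraries where they do the work, as an engineer would, in place of code of your own. Each camera call takes 0.05 s, during which the arm holds its last target.

## Working session

There is one attempt and no reset: what is moved stays moved. The work goes in short steps, Python scripts to look and compute and a tool call to move; the robot and the scene stay as the last step left them, time stands still between calls to the robot, and variables do not carry over. Pictures are saved under pics/ and viewed, and the job is handed in when it is done.

Besides the shell and the picture viewer there is one more tool, called after "Request:" in YAML: its name, and indented under it one key for each argument. move_arm: Moves the arm, as the interface text tells. Its arguments: {"type":"object","properties":{"commands":{"type":"array","items":{"type":"array"}},"newtons":{"type":"number"}},"required":["commands"]}

```bash
mkdir -p pics; ls; cat > h.py <<'E'
import numpy as np, cv2, json
from workcell import env, eyes, job
from scipy.spatial.transform import Rotation as R
def save(name, tag):
    s=env.get_state(); c=eyes.read_camera(name)
    cv2.imwrite(f'pics/{tag}.png', cv2.cvtColor(c['frame'],cv2.COLOR_RGB2BGR))
    if 'mount' in c:
        T=np.eye(4); q=s['orientation']; T[:3,:3]=R.from_quat([q[1],q[2],q[3],q[0]]).as_matrix(); T[:3,3]=s['tcp_pos']
        c['wfc']=T@np.array(c['mount'])
    else: c['wfc']=np.linalg.inv(np.array(c['camera_from_world']))
    np.savez(f'pics/{tag}.npz',mtx=c['mtx'],wfc=c['wfc'],frame=c['frame'])
    return c
def load(tag):
    return dict(np.load(f'pics/{tag}.npz'))
def ray(c,u,v):
    d=np.linalg.inv(np.array(c['mtx']))@np.array([u,v,1.]); W=c['wfc']
    return W[:3,3], W[:3,:3]@d
def onz(c,u,v,z):
    o,d=ray(c,u,v); return o+d*(z-o[2])/d[2]
def proj(c,p):
    q=np.linalg.inv(c['wfc'])@np.append(p,1); q=np.array(c['mtx'])@q[:3]; return q[:2]/q[2]
E
python3 - <<'E'
from h import *
print(env.get_state())
for n in ('top','side','wrist'):
    c=save(n,n+'0'); print(n,c['wfc'].round(3).tolist(),c['mtx'].tolist())
E
```

```text
pics
{'clock': 0.0, 'joint_pos': array([1.13238411e+00, 3.13992303e-01, 4.49645185e-02, 1.30358975e+00,
       9.89368776e-06, 1.43119964e+00]), 'qvel': array([-3.30489124e-04, -3.38765658e-04, -1.73086403e-03,  1.40432472e-04,
       -6.30989166e-05,  3.27717609e-04]), 'tau': array([-1.02315109e-03, -4.80626249e+01,  2.98533869e+01,  1.92452635e-02,
       -2.63859338e-04,  2.00055609e-06]), 'tcp_pos': array([0.16907272, 0.54907997, 0.24940753]), 'orientation': array([-2.64261794e-04,  1.48852468e-01,  9.88858996e-01, -8.71428631e-04]), 'wrist_force': array([ 0.55466731, -0.09248956,  0.17647189]), 'ft_torque': array([-0.02873667,  0.01263001, -0.00851734]), 'finger_gap': 0.08565060377937014}
top [[0.004, -0.995, 0.102, 0.331], [-1.0, -0.002, 0.015, 0.007], [-0.015, -0.102, -0.995, 1.479], [0.0, 0.0, 0.0, 1.0]] [[442.7786242839123, 0.0, 319.97271233505245], [0.0, 442.7786242839123, 240.42947151750795], [0.0, 0.0, 1.0]]
side [[0.884, -0.36, 0.297, -0.006], [-0.467, -0.681, 0.564, -0.893], [-0.001, -0.637, -0.771, 1.331], [0.0, 0.0, 0.0, 1.0]] [[501.3675756689844, 0.0, 324.6365470330821], [0.0, 501.3675756689844, 241.56565221174844], [0.0, 0.0, 1.0]]
wrist [[0.294, 0.905, 0.308, 0.09], [0.956, -0.277, -0.097, 0.574], [-0.002, 0.323, -0.947, 0.374], [0.0, 0.0, 0.0, 1.0]] [[362.31283489556256, 0.0, 318.99550436721023], [0.0, 362.31283489556256, 243.1222250451568], [0.0, 0.0, 1.0]]
```

View pics/top0.png

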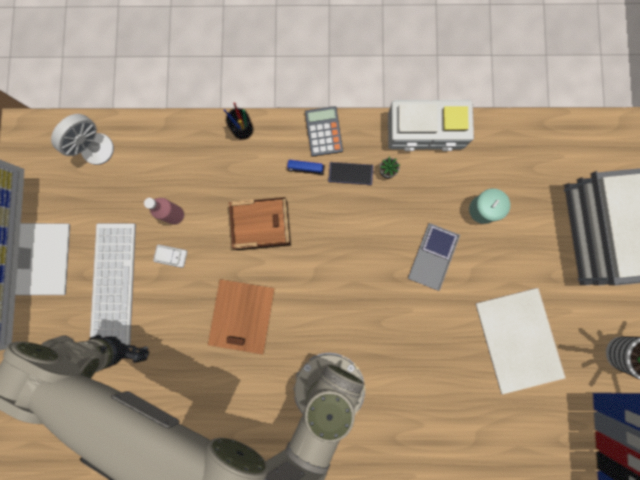

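View pics/side0.png

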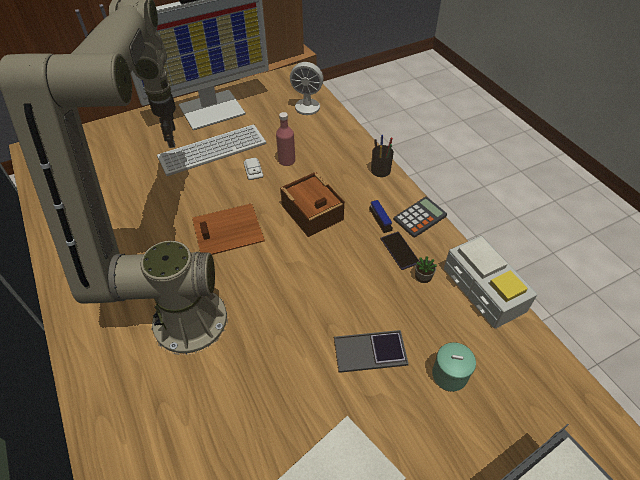

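View pics/wrist0.png

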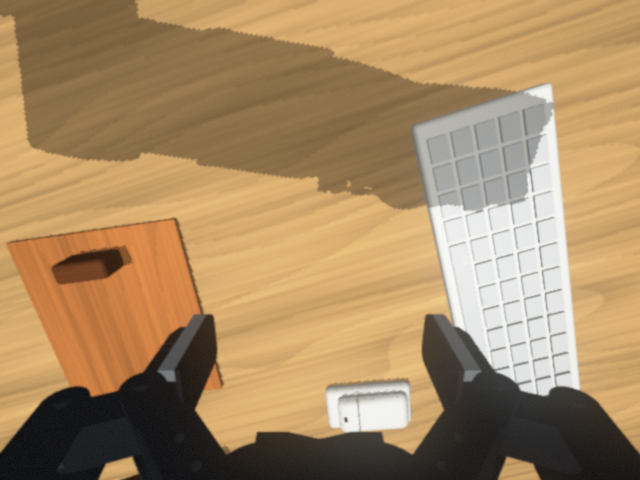

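```bash
python3 - <<'E'
from h import *
c=load('top0')
f=cv2.cvtColor(c['frame'],cv2.COLOR_RGB2BGR)
a=cv2.resize(f[180:270,210:310],None,fx=6,fy=6,interpolation=cv2.INTER_CUBIC); cv2.imwrite('pics/box0.png',a)
a=cv2.resize(f[210:300,390:490],None,fx=6,fy=6,interpolation=cv2.INTER_CUBIC); cv2.imwrite('pics/tray0.png',a)
for n,u,v,z in [('box',260,223,.09),('pull',277,220,.111),('tray',435,256,.01),('biglid',240,317,0)]: print(n,onz(c,u,v,z).round(3))
E
```

```text
box [0.529 0.218 0.09 ]
pull [0.535 0.162 0.111]
tray [ 0.431 -0.352  0.01 ]
biglid [0.228 0.293 0.   ]
```

View pics/box0.png

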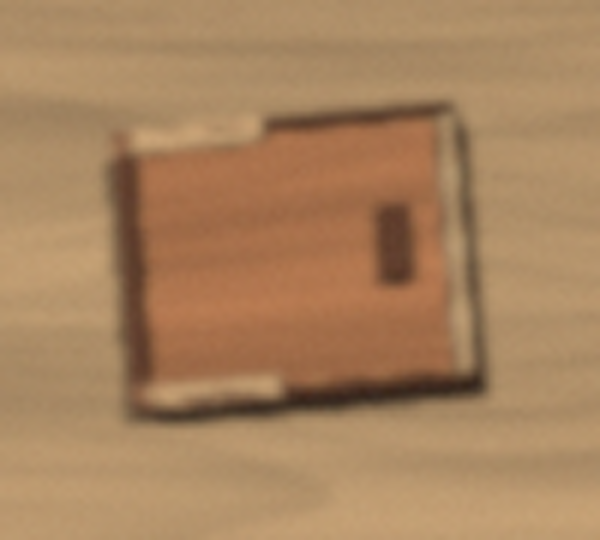

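View pics/tray0.png

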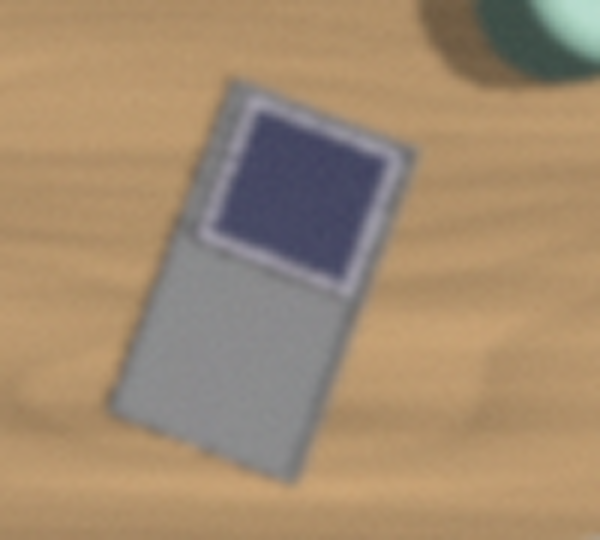

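Request:
move_arm:
  commands:
    - [[0.7,-0.7,0.1],[0,0,0.23],1]
    - [[0.7,-0.7,0.1],[0,0,0.23],1]
    - [[0.7,-0.7,0.1],[0,0,0.23],1]
    - [[0.7,-0.7,0.1],[0,0,0.23],1]
    - [[0.7,-0.7,0.1],[0,0,0.23],1]
  newtons: 40

```text
clock: 0.65
tcp_pos: [0.31, 0.4083, 0.2703]
orientation: [-0.0, 0.068, 0.998, -0.0]
wrist_force: [0.2, 1.0, 0.3]
finger_gap: 0.0853
```

Request:
move_arm:
  commands:
    - [[0.7,-0.7,0.1],[0,0,0.23],1]
    - [[0.7,-0.7,0.1],[0,0,0.23],1]
    - [[0.7,-0.7,0.1],[0,0,0.23],1]
    - [[0.7,-0.7,0.1],[0,0,0.23],1]
    - [[0.7,-0.7,0.1],[0,0,0.23],1]

```text
clock: 1.15
tcp_pos: [0.4501, 0.2682, 0.2903]
orientation: [-0.0, -0.012, 1.0, 0.0]
wrist_force: [-0.1, 0.6, -0.3]
finger_gap: 0.085
```

Request:
move_arm:
  commands:
    - [[0.7,-0.7,0.1],[0,0,0.23],1]
    - [[0.6,-0.7,0.1],[0,0,0.23],1]
    - [[0,0,0],[0,0,0],1]

```text
clock: 1.45
tcp_pos: [0.5041, 0.2105, 0.298]
orientation: [0.0, -0.041, 0.999, -0.0]
wrist_force: [-0.3, 0.8, -0.1]
finger_gap: 0.0856
```

```bash
python3 - <<'E'
from h import *
save('wrist','w1'); print(env.get_state())
E
```

```text
{'clock': 1.5, 'joint_pos': array([2.51762424e-01, 2.46973654e-01, 7.22446589e-02, 1.39667441e+00,
       1.11960965e-04, 1.69226562e-01]), 'qvel': array([ 0.0466389 , -0.01527711, -0.02694143,  0.00900791,  0.01224237,
        0.01839842]), 'tau': array([ -1.39339462, -44.21670198,  30.69622278,  -0.2116296 ,
        -0.16577176,  -0.18389601]), 'tcp_pos': array([0.50249003, 0.21188715, 0.2978325 ]), 'orientation': array([-3.08537183e-04, -4.12561998e-02,  9.99148553e-01, -8.67790164e-06]), 'wrist_force': array([ 0.3964235 ,  0.56874085, -1.2706506 ]), 'ft_torque': array([ 0.06491625, -0.02272895, -0.00774038]), 'finger_gap': 0.08550272458888666}
```

View pics/w1.png

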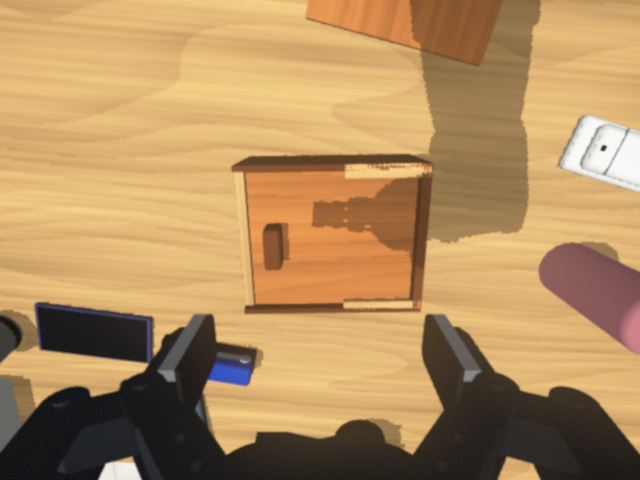

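```bash
python3 - <<'E'
from h import *
c=load('w1'); f=cv2.cvtColor(c['frame'],cv2.COLOR_RGB2BGR)
cv2.imwrite('pics/w1z.png',cv2.resize(f[145:320,225:440],None,fx=3.7,fy=3.42,interpolation=cv2.INTER_CUBIC)[:600,:800])
cv2.imwrite('pics/w1p.png',cv2.resize(f[210:285,235:315],None,fx=8,fy=8,interpolation=cv2.INTER_CUBIC))
E
```

```text
(no output)
```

View pics/w1z.png

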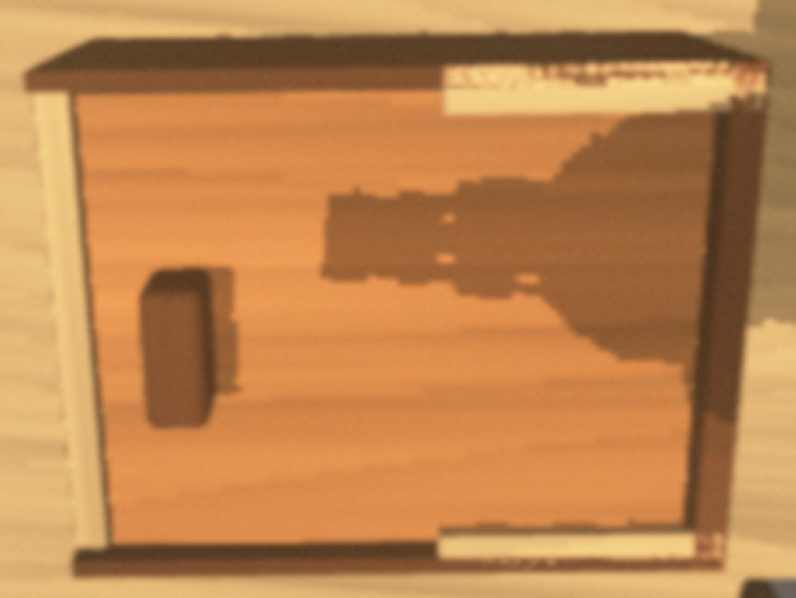

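View pics/w1p.png

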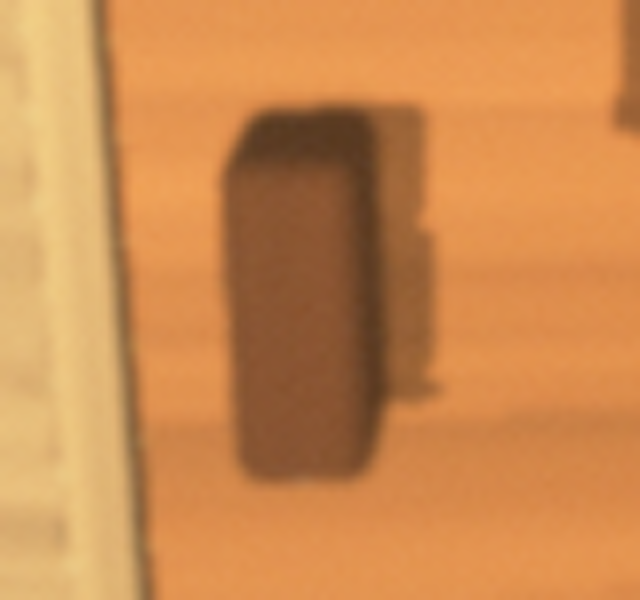

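```bash
python3 - <<'E'
from h import *
c=load('w1')
P=[onz(c,235+u/8,210+v/8,.111) for u,v in [(227,163),(356,163),(371,478),(237,478)]]
P=np.array(P); print(P.round(4).tolist(), P.mean(0), np.linalg.norm(P[0]-P[3]),np.linalg.norm(P[0]-P[1]))
d=P[0]-P[3]+P[1]-P[2]; print('ybox? yaw',np.degrees(np.arctan2(d[1],d[0])))
B=np.array([onz(c,225+u/3.7,145+v/3.42,.0925) for u,v in [(25,80),(768,68),(722,568),(75,575)]])
print(B.round(4).tolist(),B.mean(0))
for i in range(4):
    e=B[(i+1)%4]-B[i]; print(np.linalg.norm(e),np.degrees(np.arctan2(e[1],e[0])))
t=load('top0')
# lid/box from top view
T=np.array([onz(t,210+u/6,180+v/6,.0925) for u,v in [(118,140),(455,103),(483,390),(135,418)]]); print(T.round(4).tolist(),T.mean(0))
for i in range(4):
    e=T[(i+1)%4]-T[i]; print(np.linalg.norm(e),np.degrees(np.arctan2(e[1],e[0])))
Q=np.array([onz(t,210+u/6,180+v/6,.111) for u,v in [(378,205),(412,205),(412,283),(378,283)]]); print(Q.mean(0))
Y=np.array([onz(t,390+u/6,210+v/6,.01) for u,v in [(232,78),(415,152),(295,482),(110,410)]]); print('tray',Y.round(4).tolist(),Y.mean(0))
for i in range(4):
    e=Y[(i+1)%4]-Y[i]; print(np.linalg.norm(e),np.degrees(np.arctan2(e[1],e[0])))
print(env.tcp_to_tips)
E
```

```text
[[0.5192, 0.1613, 0.111], [0.518, 0.1757, 0.111], [0.5561, 0.1793, 0.111], [0.5574, 0.1637, 0.111]] [0.53770621 0.16998132 0.111     ] 0.038310945772107294 0.014472513744472035
ybox? yaw -175.52131220897445
[[0.4692, 0.1285, 0.0925], [0.4512, 0.3077, 0.0925], [0.5983, 0.3221, 0.0925], [0.6157, 0.1431, 0.0925]] [0.53359928 0.22536488 0.0925    ]
0.18012695517020033 95.73226341317812
0.14782454103244172 5.592733985613248
0.1798745387906932 -84.45605076887237
0.1472329482593303 -174.30922047692513
[[0.5916, 0.3159, 0.0925], [0.6117, 0.137, 0.0925], [0.4587, 0.1205, 0.0925], [0.4436, 0.3033, 0.0925]] [0.52638774 0.21915332 0.0925    ]
0.18005879771404232 -83.59867772320713
0.1538026112376035 -173.8466995376057
0.18345217684995313 94.7515588670893
0.1485730157143489 4.865087909625432
[0.53334408 0.16564995 0.111     ]
tray [[0.5411, -0.3336, 0.01], [0.4999, -0.4337, 0.01], [0.318, -0.3632, 0.01], [0.3569, -0.2629, 0.01]] [ 0.42897674 -0.34834529  0.01      ]
0.10830239385422002 -112.37244808760066
0.1951595834692179 158.8146692302737
0.10762881161269698 68.79390512933197
0.19736541828161158 -20.996533580214425
0.019
```

Request:
move_arm:
  commands:
    - [[0.17,-0.2,-0.6],[0,0,0.1],1]
    - [[0.17,-0.2,-0.6],[0,0,0],1]
    - [[0.17,-0.2,-0.6],[0,0,0],1]
    - [[0.17,-0.2,-0.6],[0,0,0],1]
    - [[0.17,-0.2,-0.6],[0,0,0],1]

```text
clock: 2.0
tcp_pos: [0.5343, 0.1744, 0.1772]
orientation: [-0.0, -0.051, 0.999, 0.0]
wrist_force: [0.1, -0.1, -0.3]
finger_gap: 0.0852
```

Request:
move_arm:
  commands:
    - [[0,0,0],[0,0,0],1]
    - [[0,0,0],[0,0,0],1]
    - [[0,0,0],[0,0,0],1]

```text
clock: 2.3
tcp_pos: [0.5354, 0.1746, 0.1798]
orientation: [0.001, -0.051, 0.999, 0.0]
wrist_force: [0.2, -0.7, -0.2]
finger_gap: 0.0857
```

```bash
python3 - <<'E'
from h import *
c=save('wrist','w2'); s=env.get_state(); print(s['tcp_pos'],s['orientation'],np.abs(s['qvel']).max(),s['wrist_force'])
E
```

```text
[0.53559854 0.1744665  0.17994797] [ 1.11162712e-03 -5.07237100e-02  9.98712063e-01  2.91215274e-04] 0.00414781828076441 [0.1022439 0.0634377 0.6395658]
```

View pics/w2.png

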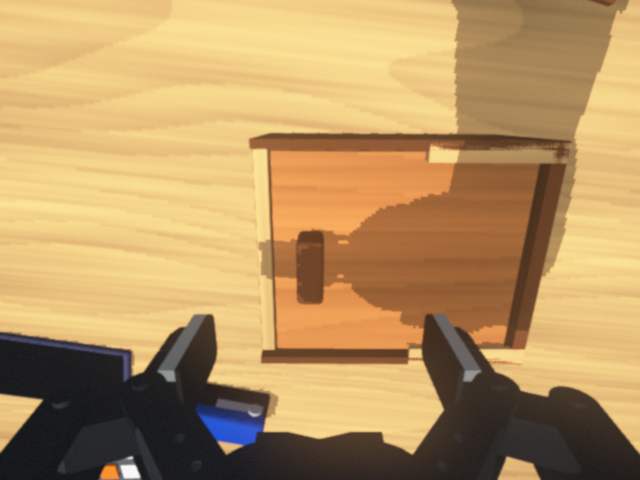

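```bash
python3 - <<'E'
from h import *
c=load('w2'); f=cv2.cvtColor(c['frame'],cv2.COLOR_RGB2BGR)
print('tcp px',proj(c,[.5356,.1745,.180]))
cv2.imwrite('pics/w2p.png',cv2.resize(f[220:315,245:345],None,fx=6,fy=6,interpolation=cv2.INTER_CUBIC))
cv2.imwrite('pics/w2z.png',cv2.resize(f[125:365,240:580],None,fx=2.3,fy=2.3,interpolation=cv2.INTER_CUBIC))
E
```

```text
tcp px [318.9713603  340.86333226]
```

View pics/w2p.png

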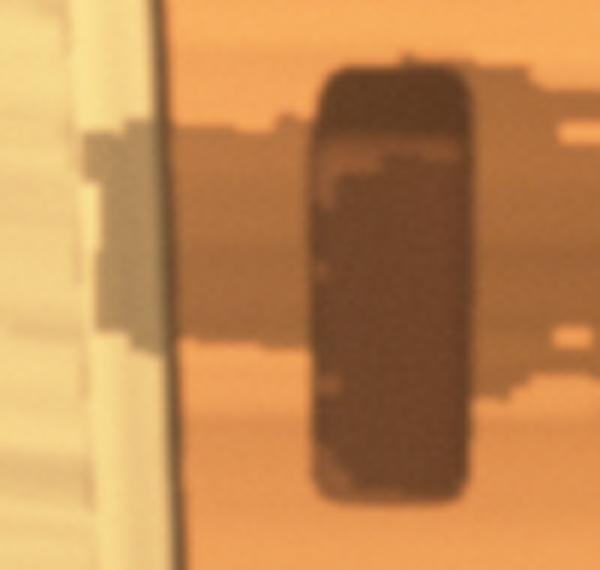

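View pics/w2z.png

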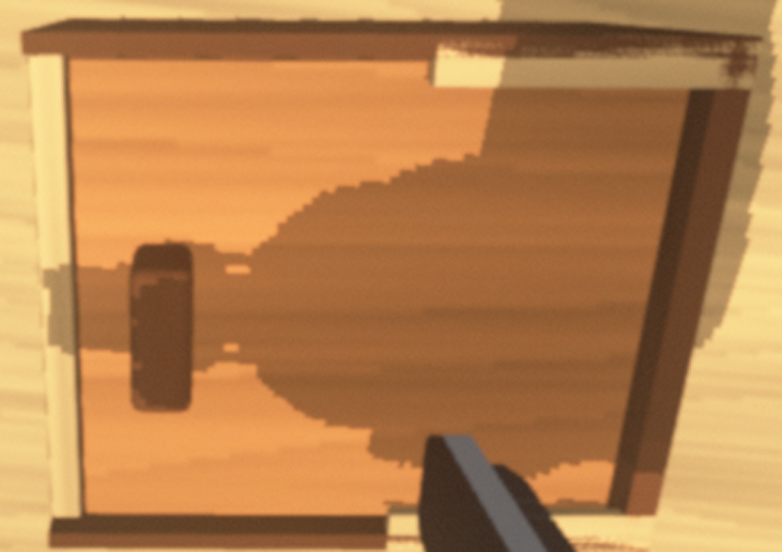

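```bash
python3 - <<'E'
from h import *
c=load('w2')
P=np.array([onz(c,245+u/6,220+v/6,.111) for u,v in [(312,140),(471,137),(469,502),(311,502)]])
print(P.round(4).tolist(), P.mean(0), np.linalg.norm(P[0]-P[3]),np.linalg.norm(P[0]-P[1]))
d=P[0]-P[3]+P[1]-P[2]; print('yaw',np.degrees(np.arctan2(d[1],d[0])))
B=np.array([onz(c,240+u/2.3,125+v/2.3,.0925) for u,v in [(22,50),(760,38),(656,512+4),(50,546)]])
print(B.round(4).tolist())
for i in range(4):
    e=B[(i+1)%4]-B[i]; print(np.linalg.norm(e),np.degrees(np.arctan2(e[1],e[0])))
# lip outer at .085 
L=np.array([onz(c,240+u/2.3,125+v/2.3,.085) for u,v in [(30,55),(55,517),(67,55),(83,514)]]); print(L.round(4).tolist())
y=np.radians(95.5); ex=np.array([np.cos(y),np.sin(y)]); ey=np.array([-ex[1],ex[0]])
pc=P.mean(0)[:2]; print('pull in tcp', (pc-[.5356,.1745])@ex,(pc-[.5356,.1745])@ey)
print('lip outer rel pull', (L[:,:2]-pc)@ex,(L[:,:2]-pc)@ey, 'B',(B[:,:2]-pc)@ex,(B[:,:2]-pc)@ey)
E
```

```text
[[0.5196, 0.1604, 0.111], [0.5177, 0.1752, 0.111], [0.5559, 0.1791, 0.111], [0.5575, 0.1634, 0.111]] [0.53769102 0.16953473 0.111     ] 0.03810549346796045 0.014924022948919901
yaw -174.80757920003177
[[0.4712, 0.1284, 0.0925], [0.4499, 0.3079, 0.0925], [0.5866, 0.3219, 0.0925], [0.6158, 0.1427, 0.0925]]
0.18078761737420013 96.76419774377658
0.13745348449303282 5.827721357168404
0.18155897738733376 -80.76398444377574
0.1452933306671288 -174.35934551860657
[[0.4729, 0.1292, 0.085], [0.6107, 0.1429, 0.085], [0.4719, 0.1385, 0.085], [0.6088, 0.1514, 0.085]]
pull in tcp -0.005142827878482352 -0.001605496695616107
lip outer rel pull [-0.0339759  -0.03355368 -0.02453939 -0.0248684 ] [ 0.06839029 -0.07014431  0.06845003 -0.06900002] B [-0.03455675  0.14618686  0.14697307 -0.03420007] [ 0.07014933  0.07413797 -0.06331326 -0.07514357]
```

Request:
move_arm:
  commands:
    - [[0.05,-0.12,-0.4],[0,0,-0.05],0.2]
    - [[0,0,-0.5],[0,0,0],0.0]
    - [[0,0,-0.5],[0,0,0],0.0]
    - [[0,0,-0.4],[0,0,0],0.0]
    - [[0,0,0],[0,0,0],0]

```text
clock: 2.85
tcp_pos: [0.5361, 0.169, 0.1054]
orientation: [-0.001, -0.047, 0.999, -0.0]
wrist_force: [0.3, -0.6, 0.2]
finger_gap: 0.0427
```

```bash
python3 - <<'E'
from h import *
c=save('wrist','w3'); s=env.get_state(); print(s['tcp_pos'],s['orientation'],np.abs(s['qvel']).max(),s['wrist_force'],s['finger_gap'])
E
```

```text
[0.53689863 0.16912201 0.10664017] [-2.68986693e-04 -4.70184801e-02  9.98893981e-01  7.53236388e-05] 0.0318063720555404 [ 0.2320579   0.07165342 -0.09035023] 0.04258440789386676
```

View pics/w3.png

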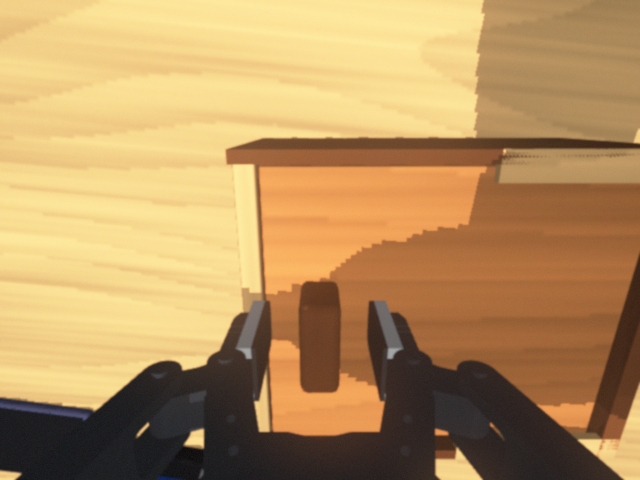

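Request:
move_arm:
  commands:
    - [[0,0,0],[0,0,0],-0.4]
    - [[0,0,0],[0,0,0],-0.6]
    - [[0,0,0],[0,0,0],-1]
    - [[0,0,0],[0,0,0],-1]
    - [[0,0,0],[0,0,0],-1]
  newtons: 40

```text
clock: 3.4
tcp_pos: [0.5384, 0.1691, 0.108]
orientation: [0.002, -0.047, 0.999, 0.0]
wrist_force: [-1.1, 0.9, 6.8]
finger_gap: 0.0152
```

```bash
python3 - <<'E'
from h import *
c=save('wrist','w4'); s=env.get_state(); print(s['tcp_pos'],s['orientation'],np.abs(s['qvel']).max(),s['wrist_force'],s['ft_torque'],s['finger_gap'])
E
```

```text
[0.53838873 0.16902912 0.10801056] [ 1.50742918e-03 -4.67599058e-02  9.98904965e-01  3.31851485e-04] 0.0006461550382963961 [-1.37304025 -0.02167128  6.58456686] [ 0.04952946  0.21418322 -0.03828274] 0.015850066963083442
```

View pics/w4.png

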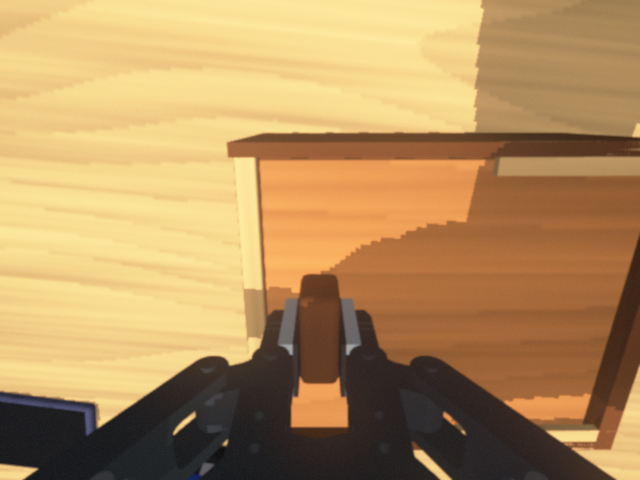

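Request:
move_arm:
  commands:
    - [[0,0.01,0.05],[-0.107,-0.01,0],-1]
    - [[0,0.01,0.05],[-0.107,-0.01,0],-1]
    - [[0,0.01,0.05],[-0.107,-0.01,0],-1]
    - [[0,0,0],[0,0,0],-1]
    - [[0,0,0],[0,0,0],-1]

```text
clock: 3.95
tcp_pos: [0.5379, 0.1702, 0.1127]
orientation: [0.002, -0.047, 0.999, -0.022]
wrist_force: [2.0, -0.3, 3.1]
finger_gap: 0.0152
```

```bash
python3 - <<'E'
from h import *
c=save('wrist','w5'); s=env.get_state(); print(s['tcp_pos'],s['orientation'],np.abs(s['qvel']).max(),s['wrist_force'],s['ft_torque'],s['finger_gap'])
q=s['orientation']; M=R.from_quat([*q[1:],q[0]]).as_matrix(); print(M.round(3))
c=save('side','s5'); f=cv2.cvtColor(c['frame'],cv2.COLOR_RGB2BGR)
cv2.imwrite('pics/s5z.png',cv2.resize(f[150:250,240:380],None,fx=5,fy=5,interpolation=cv2.INTER_CUBIC))
E
```

```text
[0.53790397 0.17012967 0.11264518] [ 0.00169359 -0.04671746  0.99865841 -0.02227083] 0.004488387728020815 [ 2.63309453 -0.03962795  4.74268479] [ 0.47761214 -0.40460423 -0.09872485] 0.015184655738534931
[[-0.996 -0.093  0.005]
 [-0.093  0.995 -0.044]
 [-0.001 -0.045 -0.999]]
```

View pics/w5.png

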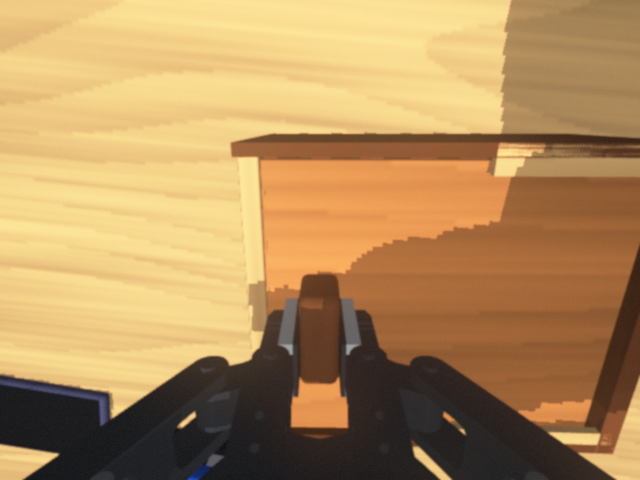

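View pics/s5z.png

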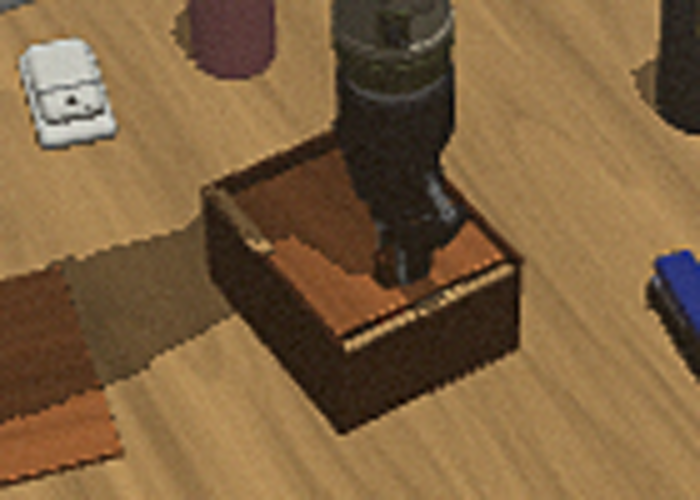

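Request:
move_arm:
  commands:
    - [[0,0,0.03],[0,0,0],-1]
    - [[0,0,0],[0,0,0],-1]
    - [[0,0,0],[0,0,0],-1]

```text
clock: 4.35
tcp_pos: [0.5371, 0.17, 0.1133]
orientation: [0.001, -0.047, 0.999, -0.022]
wrist_force: [1.3, 0.8, 1.5]
finger_gap: 0.0154
```

```bash
cat >> h.py <<'E'
def st():
    s=env.get_state(); q=s['orientation']; M=R.from_quat([*q[1:],q[0]]).as_matrix()
    ex=np.array([np.cos(np.radians(95.3)),np.sin(np.radians(95.3))])
    print(s['clock'],s['tcp_pos'].round(4),'F',s['wrist_force'].round(2),'T',s['ft_torque'].round(3),'gap',round(s['finger_gap'],4),'tooly',M[:,1].round(3),'toolz',M[:,2].round(3),'qv',np.abs(s['qvel']).max().round(3))
E
python3 -c "from h import *; st()"
```

```text
4.35 [0.5371 0.17   0.1133] F [1.29 0.76 1.46] T [ 0.493 -0.399 -0.128] gap 0.0154 tooly [-0.093  0.995 -0.045] toolz [ 0.004 -0.045 -0.999] qv 0.001
```

Request:
move_arm:
  commands:
    - [[0,0,0.025],[0,0,0],-1]
    - [[0,0,0],[0,0,0],-1]
    - [[0,0,0],[0,0,0],-1]

```text
clock: 4.65
tcp_pos: [0.5368, 0.1698, 0.1141]
orientation: [0.0, -0.047, 0.999, -0.023]
wrist_force: [0.8, -0.5, -0.6]
finger_gap: 0.0151
```

```bash
python3 -c "
from h import *; st()
save('wrist','w6')"
```

```text
4.65 [0.5368 0.1698 0.1141] F [ 0.81 -0.51 -0.63] T [ 0.129 -0.249  0.019] gap 0.0151 tooly [-0.094  0.995 -0.045] toolz [ 0.003 -0.045 -0.999] qv 0.001
```

View pics/w6.png

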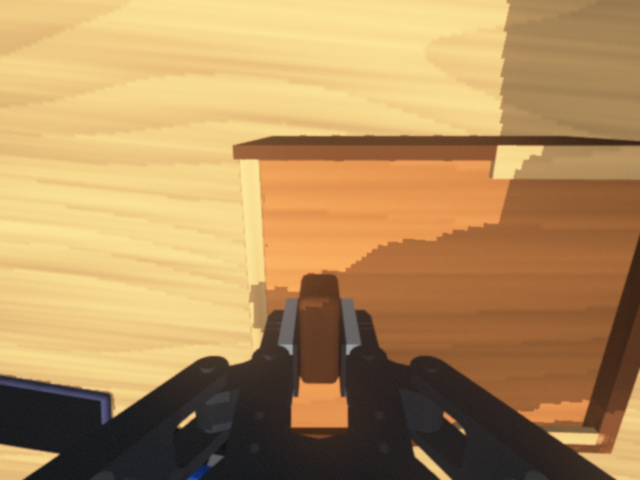

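Request:
move_arm:
  commands:
    - [[0.007,-0.075,0],[0,0,0],-1]
    - [[0.007,-0.075,0],[0,0,0],-1]
    - [[0,0,0],[0,0,0],-1]

```text
clock: 5.0
tcp_pos: [0.5374, 0.1633, 0.1143]
orientation: [0.001, -0.047, 0.999, -0.023]
wrist_force: [-0.1, 0.2, -0.1]
finger_gap: 0.0151
```

```bash
python3 -c "
from h import *; st()"
```

```text
5.0 [0.5374 0.1633 0.1143] F [-0.06  0.21 -0.07] T [-0.015 -0.017  0.005] gap 0.0151 tooly [-0.093  0.995 -0.045] toolz [ 0.003 -0.045 -0.999] qv 0.008
```

Request:
move_arm:
  commands:
    - [[0.018,-0.2,0.005],[0,0,0],-1]
    - [[0.018,-0.2,0.005],[0,0,0],-1]
    - [[0.018,-0.2,0.005],[0,0,0],-1]
    - [[0.018,-0.2,0.005],[0,0,0],-1]
    - [[0,0,0],[0,0,0],-1]

```text
clock: 5.5
tcp_pos: [0.5409, 0.1306, 0.1154]
orientation: [0.001, -0.046, 0.999, -0.023]
wrist_force: [0.6, 0.1, -0.9]
finger_gap: 0.0157
```

```bash
python3 -c "
from h import *; st(); save('wrist','w7')"
```

```text
5.5 [0.5409 0.1306 0.1154] F [ 0.64  0.14 -0.93] T [0.025 0.054 0.039] gap 0.0157 tooly [-0.092  0.995 -0.045] toolz [ 0.004 -0.045 -0.999] qv 0.017
```

View pics/w7.png

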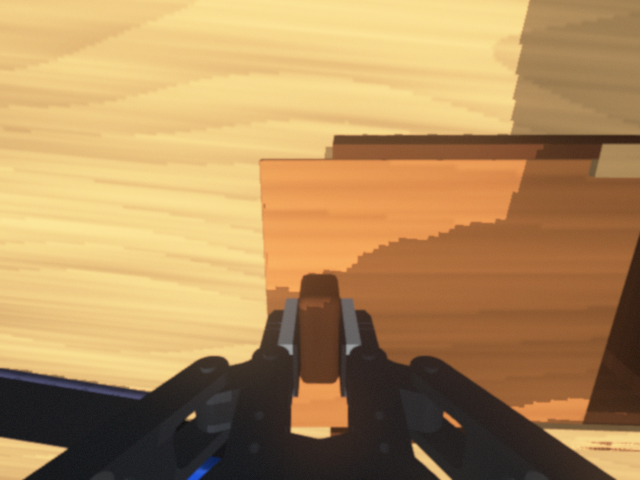

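Request:
move_arm:
  commands:
    - [[0.018,-0.2,0.006],[0,0,0],-1]
    - [[0.018,-0.2,0.006],[0,0,0],-1]
    - [[0.018,-0.2,0.006],[0,0,0],-1]
    - [[0.018,-0.2,0.006],[0,0,0],-1]
    - [[0.018,-0.2,0.006],[0,0,0],-1]

```text
clock: 6.05
tcp_pos: [0.5444, 0.0912, 0.1166]
orientation: [0.001, -0.047, 0.999, -0.022]
wrist_force: [-0.2, 0.4, -1.3]
finger_gap: 0.0151
```

```bash
python3 -c "
from h import *; st(); save('wrist','w8')"
```

```text
6.05 [0.5444 0.0912 0.1166] F [-0.24  0.37 -1.31] T [-0.01   0.025  0.04 ] gap 0.0151 tooly [-0.093  0.995 -0.045] toolz [ 0.004 -0.045 -0.999] qv 0.149
```

View pics/w8.png

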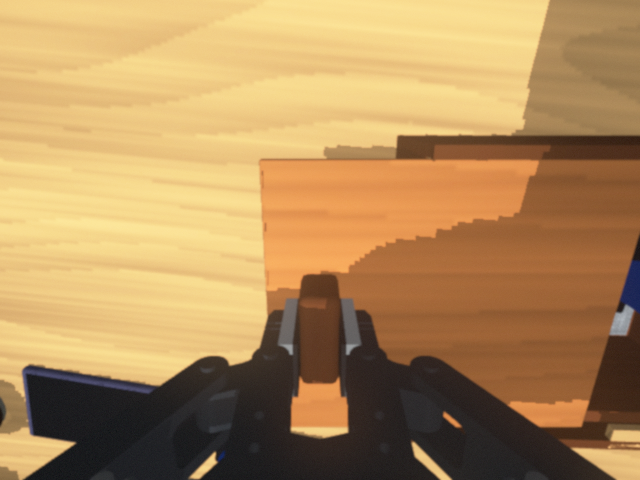

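Request:
move_arm:
  commands:
    - [[0.018,-0.2,0.1],[0,0,0],-1]
    - [[0.018,-0.2,0.5],[0,0,0],-1]
    - [[0,-0.5,0.5],[0,0,0],-1]
    - [[-0.2,-0.7,0],[0.16,0.015,0],-1]
    - [[-0.3,-0.7,0],[0.16,0.015,0],-1]

```text
clock: 6.6
tcp_pos: [0.5268, -0.0009, 0.1618]
orientation: [0.001, -0.048, 0.999, 0.0]
wrist_force: [-0.6, 0.5, -0.7]
finger_gap: 0.0153
```

Request:
move_arm:
  commands:
    - [[-0.4,-0.7,0],[0,0,0],-1]
    - [[-0.4,-0.8,-0.3],[0,0,0],-1]
    - [[-0.3,-0.8,-0.6],[0,0,0],-1]
    - [[-0.1,-0.6,-0.6],[0,0,0],-1]
    - [[0,-0.3,-0.6],[0,0,0],-1]

```text
clock: 7.1
tcp_pos: [0.4774, -0.1304, 0.0765]
orientation: [0.001, -0.046, 0.999, -0.001]
wrist_force: [1.2, 0.1, -0.8]
finger_gap: 0.0153
```

```bash
python3 -c "
from h import *; st(); save('wrist','w9')"
```

```text
7.1 [ 0.4774 -0.1304  0.0765] F [ 1.24  0.07 -0.85] T [ 0.057 -0.055 -0.013] gap 0.0153 tooly [-0.091  0.996 -0.001] toolz [ 0.001 -0.001 -1.   ] qv 0.567
```

View pics/w9.png

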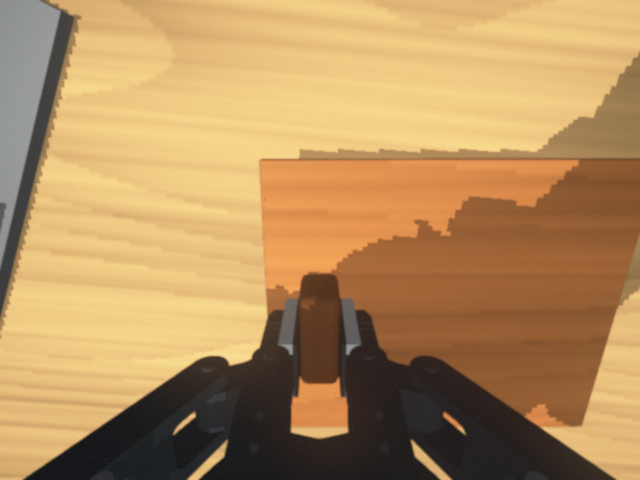

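Request:
move_arm:
  commands:
    - [[0,0,-0.4],[0,0,0],-1]
    - [[0,0,-0.4],[0,0,0],-1]
    - [[0,0,-0.2],[0,0,0],-1]
    - [[0,0,0],[0,0,0],-1]
    - [[0,0,0],[0,0,0],-1]

```text
clock: 7.65
tcp_pos: [0.4781, -0.128, 0.0372]
orientation: [0.0, -0.047, 0.999, -0.0]
wrist_force: [0.0, -0.1, -0.7]
finger_gap: 0.0151
```

```bash
python3 -c "
from h import *; st()"
```

```text
7.65 [ 0.4781 -0.128   0.0372] F [ 0.02 -0.05 -0.66] T [-0.044 -0.054  0.052] gap 0.0151 tooly [-0.094  0.996 -0.   ] toolz [ 0. -0. -1.] qv 0.009
```

Request:
move_arm:
  commands:
    - [[0,0,-0.06],[0,0,0],-1]
    - [[0,0,-0.06],[0,0,0],-1]
    - [[0,0,-0.05],[0,0,0],-1]
    - [[0,0,-0.03],[0,0,0],-1]
    - [[0,0,0],[0,0,0],-1]

```text
clock: 8.15
tcp_pos: [0.4776, -0.128, 0.0284]
orientation: [-0.0, -0.047, 0.999, 0.0]
wrist_force: [0.5, 0.0, -1.1]
finger_gap: 0.0151
```

```bash
python3 -c "
from h import *; st()"
```

```text
8.15 [ 0.4776 -0.128   0.0284] F [ 0.55  0.01 -1.08] T [-0.034 -0.004 -0.016] gap 0.0151 tooly [-0.093  0.996  0.   ] toolz [-0.  0. -1.] qv 0.003
```

Request:
move_arm:
  commands:
    - [[0,0,-0.02],[0,0,0],-1]
    - [[0,0,-0.02],[0,0,0],-1]
    - [[0,0,0],[0,0,0],-1]
    - [[0,0,0],[0,0,0],-1]

```text
clock: 8.55
tcp_pos: [0.4778, -0.1281, 0.028]
orientation: [0.0, -0.047, 0.999, -0.0]
wrist_force: [-3.0, 1.2, 9.5]
finger_gap: 0.0148
```

```bash
python3 -c "
from h import *; st()"
```

```text
8.55 [ 0.4778 -0.1281  0.028 ] F [-3.03  1.21  9.51] T [0.249 0.54  0.   ] gap 0.0148 tooly [-0.093  0.996 -0.   ] toolz [ 0. -0. -1.] qv 0.002
```

Request:
move_arm:
  commands:
    - [[0,0,0.012],[0,0,0],-1]
    - [[0,0,0],[0,0,0],-0.3]
    - [[0,0,0],[0,0,0],-0.1]
    - [[0,0,0],[0,0,0],-0.1]

```text
clock: 8.95
tcp_pos: [0.4778, -0.1281, 0.0273]
orientation: [0.0, -0.047, 0.999, -0.0]
wrist_force: [1.7, -0.7, -0.6]
finger_gap: 0.0386
```

```bash
python3 -c "
from h import *; st(); save('wrist','w10')"
```

```text
8.95 [ 0.4778 -0.1281  0.0273] F [ 1.72 -0.68 -0.58] T [0.019 0.06  0.003] gap 0.0386 tooly [-0.093  0.996 -0.   ] toolz [ 0. -0. -1.] qv 0.001
```

View pics/w10.png

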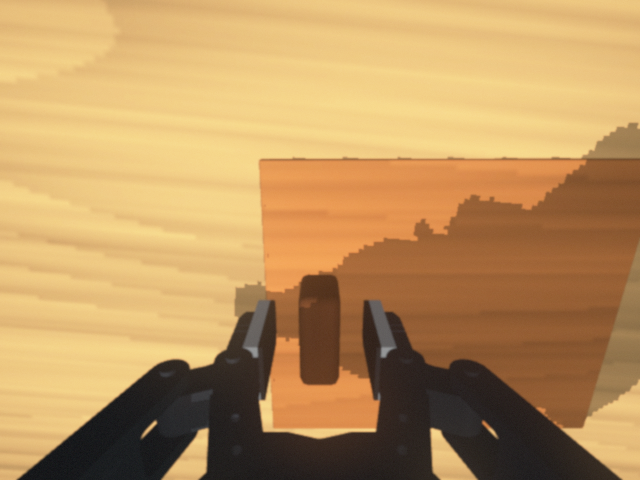

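Request:
move_arm:
  commands:
    - [[0,0,0.5],[0,0,0],-0.1]
    - [[0,0,0.9],[0,0,0],0]
    - [[0.1,0.4,0.9],[0,0,0],0]
    - [[0.1,0.8,0.7],[0,0,0],0.2]
    - [[0.1,0.9,0.6],[0,0,0],0.4]

```text
clock: 9.5
tcp_pos: [0.4905, -0.044, 0.1732]
orientation: [0.001, -0.046, 0.999, -0.0]
wrist_force: [0.9, 0.1, -0.3]
finger_gap: 0.0598
```

Request:
move_arm:
  commands:
    - [[0.1,0.9,0.6],[0,0,0],0.4]
    - [[0.1,0.9,0.6],[0,0,0],0.4]
    - [[0.2,0.9,0.4],[0,0,0],0.4]
    - [[0.2,0.9,0],[0,0,0],0.4]
    - [[0.1,0.9,0],[0,0,0],0.4]

```text
clock: 10.0
tcp_pos: [0.5187, 0.1376, 0.2362]
orientation: [0.001, -0.047, 0.999, 0.0]
wrist_force: [0.7, 0.0, -0.6]
finger_gap: 0.0598
```

Request:
move_arm:
  commands:
    - [[0,0.8,0],[0,0,0],0.4]
    - [[0,0.4,0],[0,0,0],0.4]
    - [[0,0,0],[0,0,0],0.4]
    - [[0,0,0],[0,0,0],0.4]
    - [[0,0,0],[0,0,0],0.4]

```text
clock: 10.5
tcp_pos: [0.5178, 0.1829, 0.2353]
orientation: [-0.0, -0.046, 0.999, -0.0]
wrist_force: [-0.1, -0.7, -0.2]
finger_gap: 0.0598
```

```bash
python3 -c "
from h import *; st(); save('wrist','w11'); save('top','t11')"
```

```text
10.5 [0.5178 0.1829 0.2353] F [-0.08 -0.68 -0.15] T [ 0.006 -0.012 -0.004] gap 0.0598 tooly [-0.092  0.996 -0.001] toolz [-0.    -0.001 -1.   ] qv 0.009
```

View pics/w11.png

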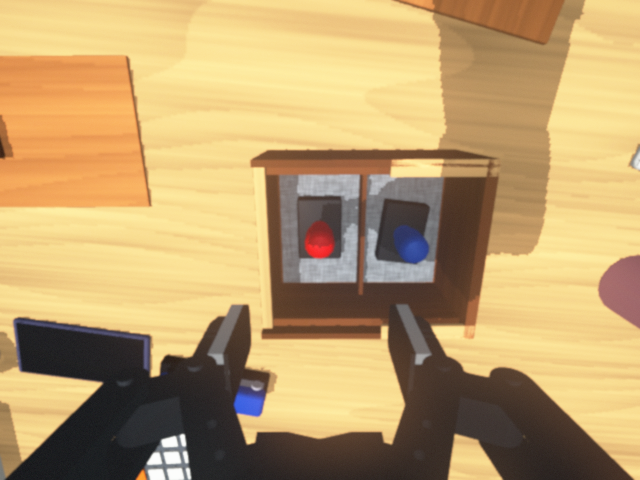

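View pics/t11.png

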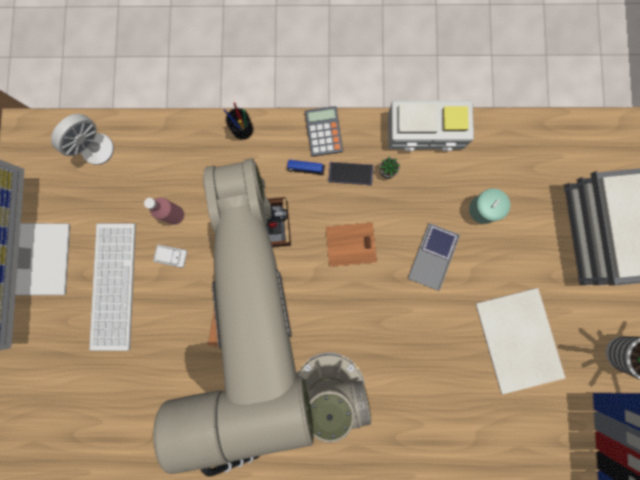

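Red stamp is at about (320,238) in the front compartment, blue at (410,243) in the rear one, and the lid lies flat left of the box. Measuring the red stamp closely.

```bash
python3 - <<'E'
from h import *
c=load('w11'); f=cv2.cvtColor(c['frame'],cv2.COLOR_RGB2BGR)
cv2.imwrite('pics/w11z.png',cv2.resize(f[185:300,275:445],None,fx=4.7,fy=4.7,interpolation=cv2.INTER_CUBIC))
hsv=cv2.cvtColor(f,cv2.COLOR_BGR2HSV)
m=cv2.inRange(hsv,(0,200,90),(6,255,255))|cv2.inRange(hsv,(172,180,90),(180,255,255))
m[:200]=0; n,l,s,ce=cv2.connectedComponentsWithStats(m); print(s[1:][s[1:,4]>50],ce[1:][s[1:,4]>50])
E
```

```text
[[306 239  27  18 236]] [[318.42372881 250.1059322 ]]
```

View pics/w11z.png

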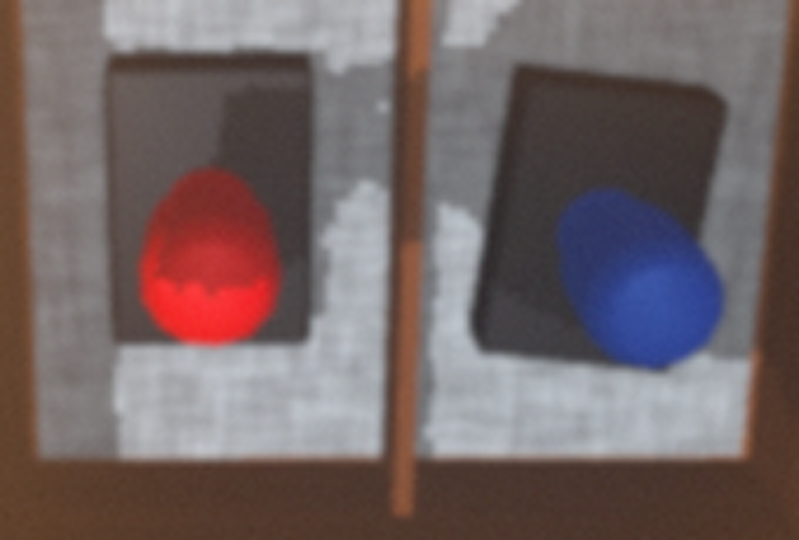

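```bash
python3 - <<'E'
from h import *
c=load('w11')
P=np.array([onz(c,275+u/4.7,185+v/4.7,.026) for u,v in [(110,62),(311,62),(308,342),(115,342)]])
print(P.round(4).tolist(),P.mean(0))
for i in range(4):
    e=P[(i+1)%4]-P[i]; print(np.linalg.norm(e),np.degrees(np.arctan2(e[1],e[0])))
print([onz(c,275+210/4.7,185+276/4.7,z).round(4).tolist() for z in (.064,.07)], [np.linalg.norm(onz(c,275+140/4.7,185+276/4.7,z)-onz(c,275+280/4.7,185+276/4.7,z)) for z in (.064,.07)])
B=np.array([.5325,.2253]); ex=np.array([np.cos(np.radians(95.3)),np.sin(np.radians(95.3))]); ey=np.array([-ex[1],ex[0]])
p=P.mean(0)[:2]-B; print('box frame',p@ex,p@ey)
# tray & lid checks from t11
E
```

```text
[[0.5057, 0.1621, 0.026], [0.502, 0.2018, 0.026], [0.5612, 0.2079, 0.026], [0.565, 0.1676, 0.026]] [0.53346138 0.18486286 0.026     ]
0.0399120321969834 95.34696862718096
0.05954842174400058 5.856367463070137
0.0404981852246732 -84.6403089970979
0.05955508781385515 -174.7076117780647
[[0.5356, 0.1848, 0.064], [0.5336, 0.1846, 0.07]] [np.float64(0.025687222468059195), np.float64(0.025165853472191187)]
box frame -0.04035306614716784 0.0027779365450407378
```

Request:
move_arm:
  commands:
    - [[0.1,0.01,0],[0,0,-0.94],0.2]
    - [[0.1,0.01,0],[0,0,-0.94],0.2]
    - [[0.1,0.01,0],[0,0,-0.94],0.2]
    - [[0.1,0.02,0],[0,0,-0.94],0.2]
    - [[0,0,0],[0,0,-0.94],0.2]

```text
clock: 11.1
tcp_pos: [0.5344, 0.1849, 0.2355]
orientation: [0.0, 0.281, 0.96, 0.0]
wrist_force: [0.1, 0.2, -0.3]
finger_gap: 0.0514
```

Request:
move_arm:
  commands:
    - [[0,0,0],[0,0,-0.94],0.2]
    - [[0,0,-0.3],[0,0,-0.94],0.2]
    - [[0,0,-0.5],[0,0,-0.94],0.2]
    - [[0,0,-0.5],[0,0,-0.94],0.2]
    - [[0,0,-0.5],[0,0,-0.94],0.2]

```text
clock: 11.6
tcp_pos: [0.534, 0.1849, 0.163]
orientation: [0.0, 0.575, 0.818, 0.0]
wrist_force: [-0.1, -0.6, -0.6]
finger_gap: 0.0517
```

Request:
move_arm:
  commands:
    - [[0,0,-0.5],[0,0,-0.94],0.2]
    - [[0,0,-0.3],[0,0,-0.94],0.2]
    - [[0,0,0],[0,0,0],0.2]
    - [[0,0,0],[0,0,0],0.2]
    - [[0,0,0],[0,0,0],0.2]

```text
clock: 12.1
tcp_pos: [0.5345, 0.1857, 0.1325]
orientation: [0.001, 0.674, 0.738, 0.001]
wrist_force: [0.8, 0.0, 0.2]
finger_gap: 0.0507
```

```bash
python3 -c "
from h import *; st(); save('wrist','w12');c=load('w12');print(proj(c,[.534,.1848,.077]),proj(c,env.get_state()['tcp_pos']))"
```

```text
12.1 [0.5345 0.1857 0.1325] F [0.76 0.01 0.23] T [-0.031 -0.038 -0.023] gap 0.0507 tooly [0.996 0.091 0.002] toolz [ 0.002  0.    -1.   ] qv 0.011
[317.79750711 282.25592298] [319.21966253 339.35881742]
```

View pics/w12.png

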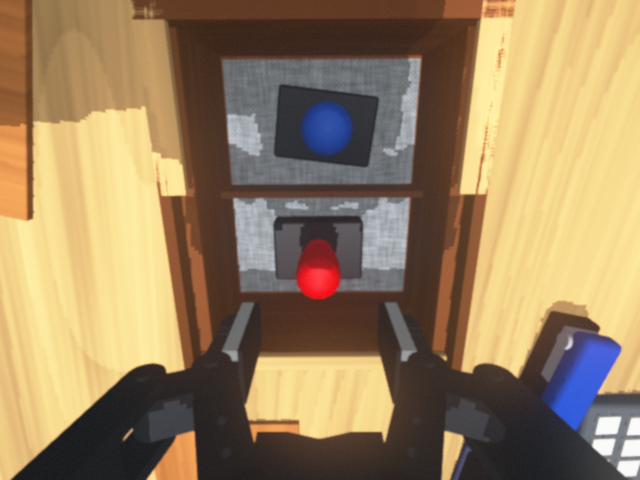

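Request:
move_arm:
  commands:
    - [[0,-0.01,-0.5],[0,0,0],0.2]
    - [[0,-0.01,-0.5],[0,0,0],0.2]
    - [[0,0,-0.4],[0,0,0],0.2]
    - [[0,0,-0.3],[0,0,0],0.2]
    - [[0,0,0],[0,0,0],0.2]

```text
clock: 12.65
tcp_pos: [0.5329, 0.185, 0.0623]
orientation: [-0.001, 0.675, 0.738, -0.001]
wrist_force: [-0.3, 0.3, 0.3]
finger_gap: 0.0512
```

```bash
python3 -c "
from h import *; st(); save('wrist','w13')"
```

```text
12.65 [0.5329 0.185  0.0623] F [-0.32  0.26  0.27] T [ 0.057 -0.014 -0.02 ] gap 0.0512 tooly [ 0.996  0.09  -0.002] toolz [-0.002 -0.    -1.   ] qv 0.031
```

View pics/w13.png

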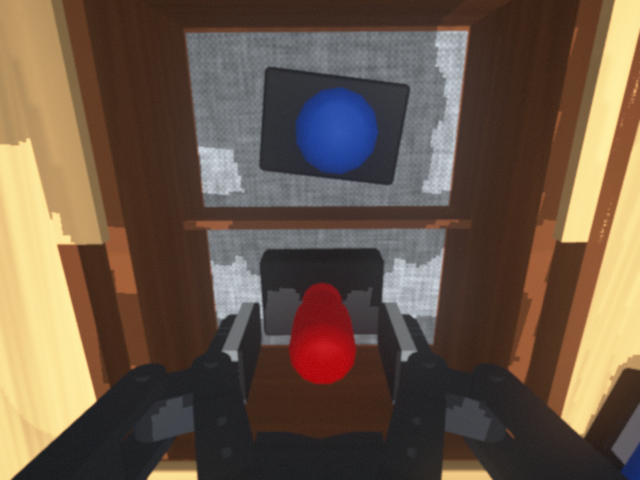

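Request:
move_arm:
  commands:
    - [[0,0,0],[0,0,0],-0.2]
    - [[0,0,0],[0,0,0],-0.5]
    - [[0,0,0],[0,0,0],-1]
    - [[0,0,0],[0,0,0],-1]
    - [[0,0,0],[0,0,0],-1]

```text
clock: 13.2
tcp_pos: [0.5345, 0.1853, 0.0645]
orientation: [0.001, 0.675, 0.738, 0.001]
wrist_force: [-1.0, 0.5, 6.9]
finger_gap: 0.024
```

```bash
python3 -c "
from h import *; st()"
```

```text
13.2 [0.5345 0.1853 0.0645] F [-0.96  0.45  6.93] T [-0.026  0.151  0.034] gap 0.024 tooly [0.996 0.089 0.002] toolz [ 0.002  0.    -1.   ] qv 0.002
```

Request:
move_arm:
  commands:
    - [[0,0,0.1],[0,0,0],-1]
    - [[0,0,0.4],[0,0,0],-1]
    - [[0,0,0.7],[0,0,0],-1]
    - [[0,0,0.8],[0,0,0],-1]
    - [[0,0,0.8],[0,0,0],-1]

```text
clock: 13.7
tcp_pos: [0.5332, 0.185, 0.1761]
orientation: [-0.0, 0.675, 0.738, -0.001]
wrist_force: [0.2, 0.2, -0.1]
finger_gap: 0.0237
```

Request:
move_arm:
  commands:
    - [[0,0,0.3],[0,0,0],-1]
    - [[0,0,0.1],[0,0,0],-1]
    - [[0,0,0],[0,0,0],-1]

```text
clock: 14.0
tcp_pos: [0.5335, 0.1851, 0.1908]
orientation: [-0.0, 0.675, 0.738, -0.0]
wrist_force: [0.5, -0.5, -1.6]
finger_gap: 0.0241
```

```bash
python3 - <<'E'
from h import *
st(); save('wrist','w14')
t=load('t11')
# tray inner estimate from tray0 corners at rim z .01
Y=np.array([onz(t,390+u/6,210+v/6,.01)[:2] for u,v in [(232,78),(415,152),(295,482),(110,410)]]); ce=Y.mean(0)
for yaw in (-21,): 
    ex=np.array([np.cos(np.radians(yaw)),np.sin(np.radians(yaw))]); print(ce, 'place', ce-ex*.0445)
E
```

```text
14.0 [0.5335 0.1851 0.1908] F [ 0.49 -0.47 -1.56] T [ 0.027 -0.012  0.027] gap 0.0241 tooly [ 0.996  0.089 -0.001] toolz [-0.001 -0.    -1.   ] qv 0.027
[ 0.42897674 -0.34834529] place [ 0.38743241 -0.33239791]
```

View pics/w14.png

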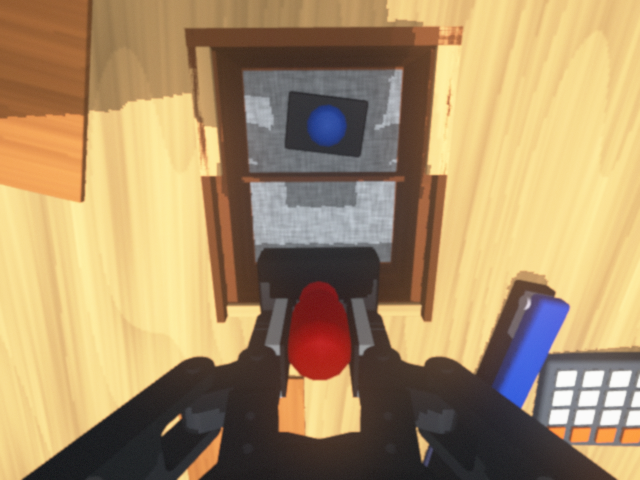

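Request:
move_arm:
  commands:
    - [[-0.1,-0.4,0],[0,0,-0.1],-1]
    - [[-0.25,-0.8,0],[0,0,-0.2],-1]
    - [[-0.25,-0.9,0],[0,0,-0.2],-1]
    - [[-0.25,-0.9,0],[0,0,-0.2],-1]
    - [[-0.25,-0.9,0],[0,0,-0.2],-1]

```text
clock: 14.55
tcp_pos: [0.4879, 0.0274, 0.1898]
orientation: [-0.001, 0.72, 0.694, -0.001]
wrist_force: [0.5, 0.4, -1.1]
finger_gap: 0.0241
```

Request:
move_arm:
  commands:
    - [[-0.25,-0.9,0],[0,0,-0.2],-1]
    - [[-0.25,-0.9,0],[0,0,-0.2],-1]
    - [[-0.25,-0.9,0],[0,0,-0.2],-1]
    - [[-0.25,-0.9,0],[0,0,-0.2],-1]
    - [[-0.25,-0.9,0],[0,0,-0.2],-1]

```text
clock: 15.05
tcp_pos: [0.4377, -0.1522, 0.19]
orientation: [-0.001, 0.767, 0.641, -0.001]
wrist_force: [0.8, -0.1, -0.3]
finger_gap: 0.024
```

Request:
move_arm:
  commands:
    - [[-0.25,-0.9,0],[0,0,-0.2],-1]
    - [[-0.25,-0.9,0],[0,0,-0.2],-1]
    - [[-0.25,-0.9,0],[0,0,-0.2],-1]
    - [[-0.25,-0.9,0],[0,0,-0.2],-1]
    - [[-0.25,-0.9,0],[0,0,-0.2],-1]

```text
clock: 15.55
tcp_pos: [0.3877, -0.3319, 0.1899]
orientation: [-0.001, 0.81, 0.586, -0.0]
wrist_force: [1.2, 0.6, -1.6]
finger_gap: 0.0239
```

Request:
move_arm:
  commands:
    - [[-0.25,-0.9,0],[0,0,-0.2],-1]
    - [[-0.25,-0.7,0],[0,0,-0.2],-1]
    - [[-0.1,-0.3,0],[0,0,0],-1]
    - [[0,0,0],[0,0,0],-1]
    - [[0,0,0],[0,0,0],-1]

```text
clock: 16.05
tcp_pos: [0.3652, -0.4056, 0.1905]
orientation: [-0.001, 0.826, 0.564, 0.0]
wrist_force: [-0.1, 1.1, -0.5]
finger_gap: 0.0237
```

```bash
python3 - <<'E'
from h import *
st(); save('wrist','w15')
E
```

```text
16.05 [ 0.3652 -0.4056  0.1905] F [-0.08  1.11 -0.48] T [-0.036 -0.008 -0.047] gap 0.0237 tooly [ 0.932 -0.363 -0.002] toolz [-0.001  0.002 -1.   ] qv 0.021
```

View pics/w15.png

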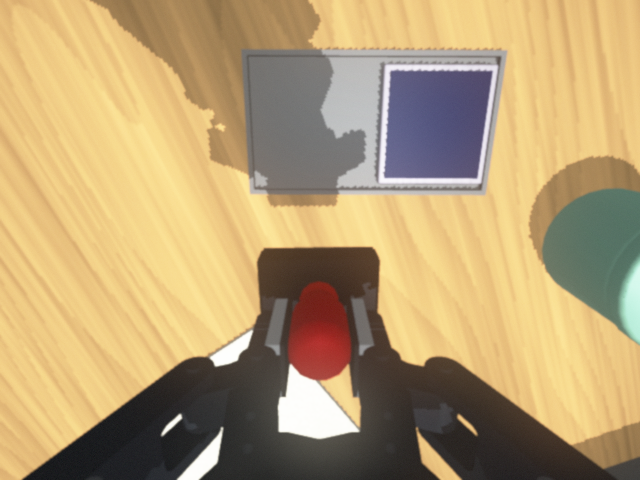

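```bash
python3 - <<'E'
from h import *
c=load('w15')
Y=np.array([onz(c,u,v,.01)[:2] for u,v in [(243,50),(506,50),(487,193.5),(251,193)]])
print(Y.round(4).tolist())
for i in range(4):
    e=Y[(i+1)%4]-Y[i]; print(np.linalg.norm(e),np.degrees(np.arctan2(e[1],e[0])))
ce=Y.mean(0); ex=np.array([np.cos(np.radians(-21.2)),np.sin(np.radians(-21.2))]); pl=ce-ex*.0445
# via pad left edge (tray x=+7, z .016)
A=[onz(c,u,v,.016)[:2] for u,v in [(381,64),(378,184)]]; print('pad edge x rel centre',[((a-ce)@ex) for a in A])
print(ce,'place',pl,'delta',pl-env.get_state()['tcp_pos'][:2])
E
```

```text
[[0.3597, -0.2611], [0.5441, -0.3328], [0.5065, -0.435], [0.3199, -0.3621]]
0.19786839229275605 -21.252546941920347
0.10893560228515692 -110.20916285845418
0.20035572605782087 158.65896719558958
0.10860928367711925 68.4818703383693
pad edge x rel centre [np.float64(0.00422271251719744), np.float64(0.006618761558417148)]
[ 0.43255256 -0.34773204] place [ 0.39106416 -0.33163975] delta [0.02545002 0.07371542]
```

Request:
move_arm:
  commands:
    - [[0.2,0.6,0],[0,0,0],-1]
    - [[0.22,0.65,0],[0,0,0],-1]
    - [[0.22,0.6,-0.2],[0,0,0],-1]
    - [[0,0,-0.6],[0,0,0],-1]
    - [[0,0,-0.7],[0,0,0],-1]

```text
clock: 16.6
tcp_pos: [0.3928, -0.331, 0.1321]
orientation: [0.001, 0.824, 0.566, 0.0]
wrist_force: [-0.3, -0.8, -1.7]
finger_gap: 0.024
```

Request:
move_arm:
  commands:
    - [[0,0,-0.7],[0,0,0],-1]
    - [[0,0,-0.5],[0,0,0],-1]
    - [[0,0,-0.25],[0,0,0],-1]
    - [[0,0,0],[0,0,0],-1]
    - [[0,0,0],[0,0,0],-1]

```text
clock: 17.1
tcp_pos: [0.3919, -0.3326, 0.0742]
orientation: [0.0, 0.825, 0.565, 0.0]
wrist_force: [0.3, -0.6, 0.2]
finger_gap: 0.0237
```

```bash
python3 - <<'E'
from h import *
st(); save('wrist','w16')
E
```

```text
17.1 [ 0.3919 -0.3326  0.0742] F [ 0.32 -0.57  0.21] T [ 0.004 -0.009 -0.023] gap 0.0237 tooly [ 0.932 -0.362  0.001] toolz [ 0.001 -0.001 -1.   ] qv 0.018
```

View pics/w16.png

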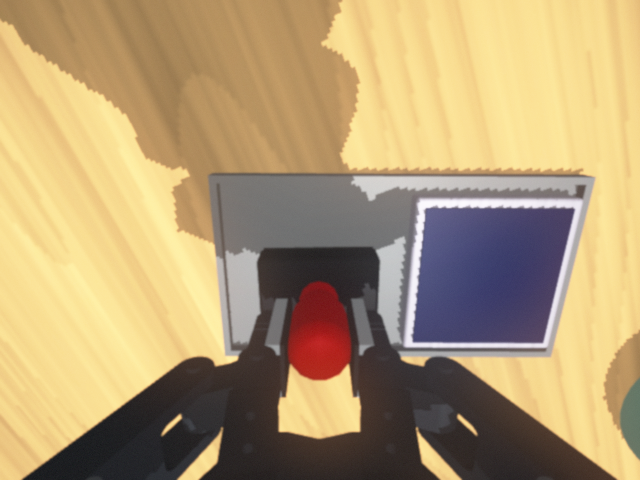

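Request:
move_arm:
  commands:
    - [[0,0,-0.09],[0,0,0],-1]
    - [[0,0,-0.08],[0,0,0],-1]
    - [[0,0,-0.06],[0,0,0],-1]
    - [[0,0,-0.03],[0,0,0],-1]
    - [[0,0,0],[0,0,0],-1]

```text
clock: 17.65
tcp_pos: [0.3912, -0.3328, 0.0628]
orientation: [-0.0, 0.826, 0.564, -0.0]
wrist_force: [0.7, 0.7, -1.6]
finger_gap: 0.0241
```

Request:
move_arm:
  commands:
    - [[0,0,-0.02],[0,0,0],-1]
    - [[0,0,0],[0,0,0],-1]
    - [[0,0,0],[0,0,0],-1]

```text
clock: 17.95
tcp_pos: [0.3913, -0.3329, 0.0626]
orientation: [0.0, 0.826, 0.564, -0.0]
wrist_force: [-1.5, 1.8, 4.5]
finger_gap: 0.0237
```

```bash
python3 -c "
from h import *
st()"
```

```text
17.95 [ 0.3913 -0.3329  0.0626] F [-1.53  1.83  4.54] T [0.21  0.318 0.057] gap 0.0237 tooly [ 0.932 -0.363  0.   ] toolz [-0. -0. -1.] qv 0.002
```

Request:
move_arm:
  commands:
    - [[0,0,0],[0,0,0],-0.35]
    - [[0,0,0],[0,0,0],-0.2]
    - [[0,0,0],[0,0,0],0]
    - [[0,0,0],[0,0,0],0.2]
    - [[0,0,0],[0,0,0],0.2]

```text
clock: 18.45
tcp_pos: [0.3914, -0.3328, 0.0621]
orientation: [-0.0, 0.826, 0.564, -0.0]
wrist_force: [-0.0, -0.5, -0.1]
finger_gap: 0.0516
```

Request:
move_arm:
  commands:
    - [[0,0,0.2],[0,0,0],0.2]
    - [[0,0,0.5],[0,0,0],0.2]
    - [[0,0,0.8],[0,0,0],0.2]
    - [[0,0,0.8],[0,0,0],0.2]
    - [[-0.3,-0.8,0.4],[0,0,0],0.2]

```text
clock: 18.95
tcp_pos: [0.3807, -0.3633, 0.1737]
orientation: [0.001, 0.824, 0.566, 0.001]
wrist_force: [0.5, -0.4, 1.0]
finger_gap: 0.0513
```

Request:
move_arm:
  commands:
    - [[-0.2,-0.6,0.4],[0,0,0],0.2]
    - [[-0.1,-0.4,0.2],[0,0,0],0.2]
    - [[0,0,0],[0,0,0],0.2]
    - [[0,0,0],[0,0,0],0.2]

```text
clock: 19.35
tcp_pos: [0.3672, -0.4047, 0.1944]
orientation: [-0.0, 0.826, 0.564, 0.0]
wrist_force: [-0.2, 0.5, 0.0]
finger_gap: 0.0512
```

```bash
python3 - <<'E'
from h import *
st(); save('wrist','w17'); save('top','t17'); save('side','s17')
f=cv2.imread('pics/s17.png'); cv2.imwrite('pics/s17z.png',cv2.resize(f[160:400,180:500],None,fx=2.5,fy=2.5,interpolation=cv2.INTER_CUBIC))
E
```

```text
19.35 [ 0.3672 -0.4047  0.1944] F [-0.22  0.51  0.04] T [ 0.011  0.017 -0.003] gap 0.0512 tooly [ 0.932 -0.364 -0.   ] toolz [ 0.  0. -1.] qv 0.029
```

View pics/w17.png

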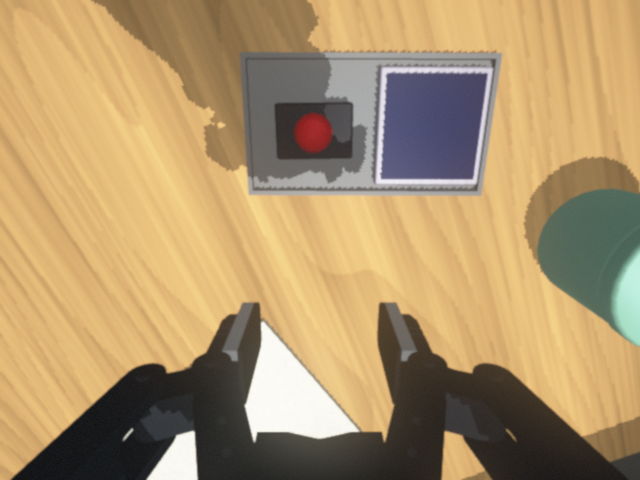

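View pics/t17.png

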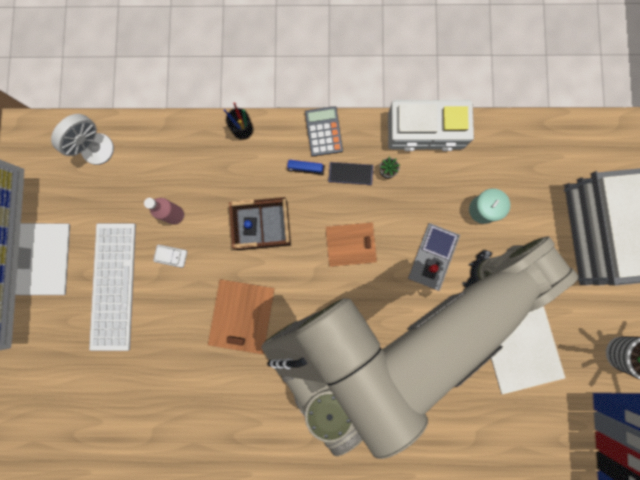

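View pics/s17z.png

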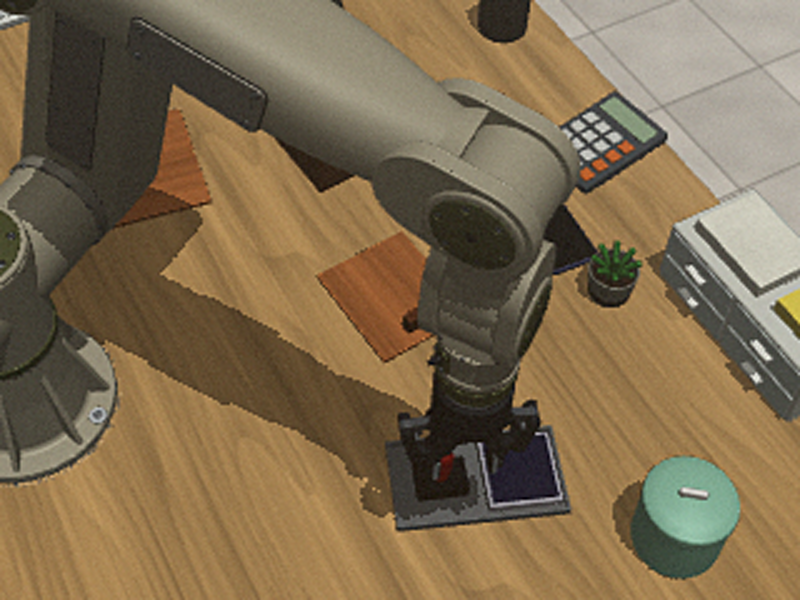

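The last pictures agree. The stamp stands upright at (314,131) in the wrist view, centred in the empty half of the tray. The lid lies flat at (350,244) in the top view with its pull up, and the blue stamp is still in the box at (248,226). Nothing else has moved, so I am handing in.

```bash
python3 - <<'E'
from h import *
st(); print(job.hand_in())
E
```

```text
19.5 [ 0.3673 -0.4036  0.1936] F [-0.54 -0.85  0.64] T [-0.036  0.055  0.021] gap 0.0511 tooly [ 0.932 -0.362 -0.001] toolz [-0.001  0.002 -1.   ] qv 0.004
the job is handed in; nothing more can be done
None
```

The job is done and handed in at 19.5 s. The red stamp stands upright, rubber face down, in the empty end of the tray, and the lid lies flat on the bare desk with its pull up.

**Lid:** I tilted it 0.045 rad and drew it out about 79 mm, with wrist forces of 1.5 N or less during the draw. I then lowered it onto the desk between box and tray and let go only after contact at about 9.5 N.

**Stamp:** The handle was gripped in the box's front compartment. I set it down until contact at about 4.5 N, at the height expected for the tray floor, then released it and backed the arm away.

**Last checks:** The wrist, top and side pictures showed:
- the red stamp centred in the tray's free half
- the lid flat
- the blue stamp still standing in the rear compartment
- nothing else visibly moved

**Disagreements:**
- The first top-camera estimates of the box and the lid's pull were 4 to 7 mm off the wrist camera's. I used the wrist values, and the grasps confirmed them.
- Closing the gripper on the pull and on the handle each pushed down with about 7 N.
- After tilting, the lid's rear edge briefly pressed on the ledge with about 5 N. I raised it until that was gone before sliding.

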